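# Sort the jars and hand tools into their trays

### The arm

A 6-joint arm with a two-finger parallel gripper is mounted at the origin on a cart in front of the work surface, level with it; the furniture and walls round the work are solid. World frame = base frame: x ahead of the robot, y to its left, z up, the work surface at z = 0. Lengths are in m, angles in degrees, forces in N, time in s.
With the tool pointing down it reaches from about 0.35 to 0.875 m from the base axis. Payload 4.2 kg.
Tool frame: the origin (TCP) lies on the centre line of the jaws, within the pads' length; the fingertips stand 25 mm ahead of it and the grasp point (between the pads) lies 6 mm ahead of it; z points along the fingers, y is the line along which they close (so a half turn about z gives the same grasp; the last joint's range is limited). The gripper opens to 87 mm and grips with 3 to 60 N. Pads are 19 mm wide; open, the fingers measure 117 mm over their backs; the gripper's body (75 mm by 190 mm) begins 51 mm behind the grasp point.
Start: joints at [81.853, 22.042, 0.453, 0, -68.411, -14.817], TCP at [0.244, 0.575, 0.248] pointing down, gripper open.
Joint ranges: [-179.83, 179.83], [-69.29, 118.12], [-61.27, 80.66], [-181.25, 117.63], [-171.15, -9.14], [-177.46, 177.46]. Speed limits (degrees/s): [159.86, 159.86, 180, 180, 180, 180].

### API

Orientations are given as a 3x3 rotation matrix whose columns are the frame's x, y, z axes.
In Python, from station import r gives the robot as it stands.
- The arm moves only by the tool move_arm, never from a script. Its argument "series" is a list of rows, each an object with "grip": the opening, from 0 (shut) to 1 (fully open); "xyz": the shift along the tool's x, y, z in mm, a list of three; "angular": the turn, a rotation vector about the tool's x, y, z in rad, a list of three. A call has 1 to 10 rows; each row is the pose to reach, as a shift and turn from the pose commanded when the call began, along the tool's axes at that moment; what a row does not reach only later rows make up. A row lasts 1/10 s, in which the tool goes at most 50 mm and 8.59 degrees, less where a joint would pass 70% of its speed; a pose out of reach is approached as far as the arm can. A call with a gripper value outside its range is refused whole. The fingers move at their own pace and stop on an object; the grip force is fixed at half the most. Time passes only in rows, so rows that repeat a pose let the fingers close. It gives the time, the measured TCP pose, the force, the opening and the grip force at its end, in the units of the state.
- r.sense(): the state, without advancing time (a new reading comes with each control period).
- r.capture(name): name is "scene" or "top" or "wrist"; returns a dict with "img" (384x512x3 uint8, red, green, blue), "camera_matrix" (3x3 intrinsics, pixels), "rvec" (rotation vector, rad) and "tvec" (3), from world to camera coordinates, as OpenCV has them; the wrist camera has in their place "hand_eye" (4x4, takes a point from camera to tool coordinates, whose origin is the TCP and whose axes are the flange's). Camera axes: x right, y down, z forward; pixel columns grow to the right and rows downward; lengths in m; the calibration is good to about 2 mm. A picture is of the moment at which its call begins: read the wrist's pose just before it. There is no depth.
- r.finish_job(): hands the job in; it is judged then, once.
The state is a dict: "time_s": time; "joints": joint angles; "joint_velocities": joint speeds; "effort": joint torques, N m; "tcp_pos": TCP position; "ee_rot": TCP orientation; "wrist_force": force on the tool from outside, world axes, zero at the start; "moment": the same for the moment, N m; "gripper_width": opening from 0.0 (shut) to 1.0 (fully open); "gripper_force": force on a finger pad.
Only numpy, scipy, OpenCV 4.12 (cv2) and the standard library are available. Lean on these libraries where they do the work, as an engineer would, in place of code of your own. Each camera call takes 0.05 s, during which the arm holds its last target. There are 200 camera calls.

### The job

Put the mixed handful on the bench away: stand both bearing jars upright inside the round parts tray, lay the brush in the long tool tray and the snap-off knife in the short one, both flat and lengthwise between the tray's walls. A jar stands close beside each of these two tools, so the jars are best moved first. Leave the other brush at the very back of the bench and the roll of masking tape where it is.

Things in the scene. Friction and masses are not known exactly. Their poses are not given: they have to be found in the camera images.
- jar_a_center (a point): White-capped clear screw-top jar of bearings, 29 mm across, 60 mm tall (body 28 mm across up to 46 mm, cap 26 mm across above), about 50 g, standing upright on the worktop at the start, its wall about 4 to 8 mm from one long side of the knife (on the knife's +y side, within 20 mm of the knife's middle lengthwise), so that no finger fits between them. The two jars are alike. This point is its centre, 30 mm above its underside, z axis up the jar.
- jar_b_center (a point): White-capped clear screw-top jar of bearings, 29 mm across, 60 mm tall (body 28 mm across up to 46 mm, cap 26 mm across above), about 50 g, standing upright on the worktop at the start, its wall about 10 to 20 mm from one long side of the brush (on the brush's -y side, within 30 mm of the brush's middle lengthwise). The two jars are alike. This point is its centre, 30 mm above its underside, z axis up the jar.
- brush_center (a point): Flat brush lying on the worktop, one half brown wood, the other black; 200 mm long (x axis), 34 mm wide (y axis), 12 mm thick (the wooden half, towards +x; the black half, towards -x, is 30 mm wide and 16 mm thick, the step between them is at the middle). This point is its centre, 8 mm above its underside. A second brush like it, fixed at the very back of the bench with no jar beside it, is no part of the job.
- knife_center (a point): Yellow and black snap-off knife lying on the worktop, 165 mm long (x axis, blade end at +x), 24 mm wide (y axis), about 14 mm thick. This point is its centre, 7 mm above its underside.
- long_tray_floor (a point): Centre of the inner floor of the longer low grey steel tool tray with a dark mat, fixed to the worktop. Inner size 232 mm (x axis along its length) by 58 mm (y axis), floor 3 mm above the worktop. Walls 4 mm thick, tops 12 mm above the floor; both long sides are open over their middle 90 mm to leave room for fingers. The brush belongs here.
- short_tray_floor (a point): Centre of the inner floor of the shorter low grey steel tool tray with a dark mat, fixed to the worktop. Inner size 188 mm (x axis along its length) by 52 mm (y axis), floor 3 mm above the worktop. Walls 4 mm thick, tops 12 mm above the floor; both long sides are open over their middle 90 mm to leave room for fingers. The knife belongs here.
- parts_tray_floor (a point): Centre of the inner floor of the round plain-metal parts tray, fixed to the worktop. Outside 146 mm across and 28 mm high; the flat floor, 3 mm above the worktop, is about 126 mm across and the walls flare outward to the rim. Both jars fit side by side, each about 32 mm from this point.
- tape_center (a point): Roll of masking tape lying flat on the worktop, 100 mm across, 25 mm high, a bystander that stays where it is. This point is its centre, half-way up.

How it is judged:
By the outcome, as a careful person would: the job done as asked, in the order asked, and still so for the second after the job is handed in, with the robot touching nothing.
It also fails if it takes over 106 s, if anything falls off the work surface, if the arm or the gripper's body presses on something with over 40 N, if the wrist force passes 120 N, or if a joint passes its speed limit or range.

## Working session

There is one attempt and no reset: what is moved stays moved. The work goes in short steps, Python scripts to look and compute and a tool call to move; the robot and the scene stay as the last step left them, time stands still between calls to the robot, and variables do not carry over. Pictures are saved under pics/ and viewed, at most 14 in all, crops included, and the job is handed in when it is done.

Besides the shell and the picture viewer there is one more tool, called after "Request:" as name(argument=value, ...) on one line, values as JSON. move_arm: Moves the arm, as the interface text tells. Its arguments: {"type":"object","properties":{"series":{"type":"array"}},"required":["series"]}

```bash
mkdir -p pics; ls; python3 - <<'E'
from station import r
import cv2,numpy as np,pickle
s=r.sense();print(s['time_s'],s['tcp_pos'],np.round(s['ee_rot'],3),s['gripper_width'])
ims=[]
for n in("top","scene"):
    c=r.capture(n);pickle.dump(c,open(n+'.pkl','wb'));cv2.imwrite(f'pics/{n}0.png',cv2.resize(c['img'][:,:,::-1],(800,600),interpolation=cv2.INTER_CUBIC))
    R=cv2.Rodrigues(np.array(c['rvec']))[0];print(n,-R.T@np.array(c['tvec']).ravel(),c['camera_matrix'])
E
```

```text
pics
0.0 [0.24362026 0.57495366 0.24647651] [[ 0.921 -0.39  -0.001]
 [-0.39  -0.921 -0.002]
 [ 0.     0.002 -1.   ]] 0.9990193075824341
top [ 0.41269641 -0.03431737  1.33129302] [[358.92736315   0.         256.39756346]
 [  0.         358.92736315 188.59301027]
 [  0.           0.           1.        ]]
scene [-0.73504422 -0.67765625  0.68369109] [[490.24014315   0.         255.78943075]
 [  0.         490.24014315 191.86915045]
 [  0.           0.           1.        ]]
```

View pics/top0.png

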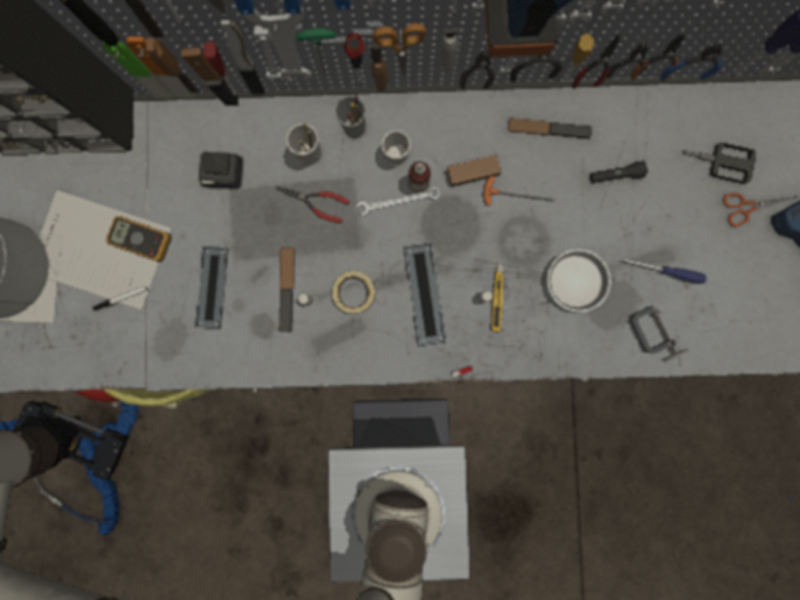

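View pics/scene0.png

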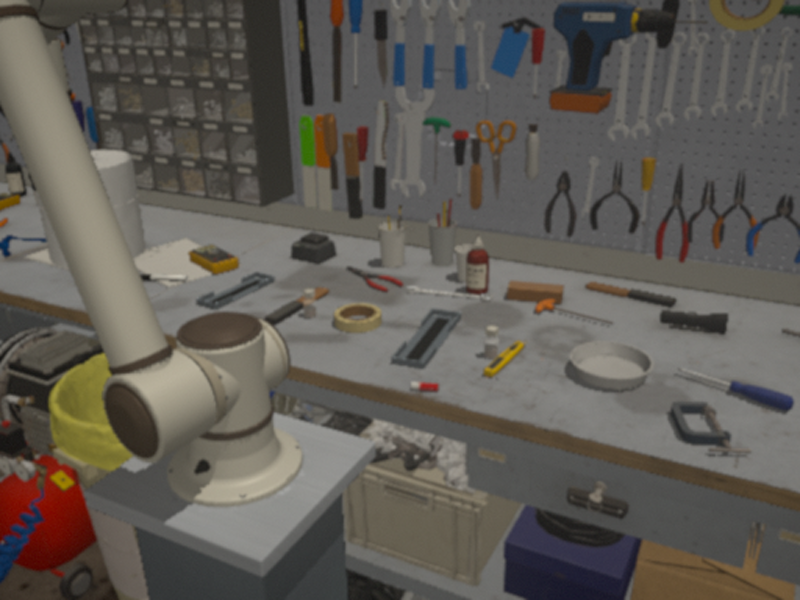

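The top view (800x600) shows the knife at (498,298), jar A at (487,296), the brush at (287,289) and jar B at (304,300). The long tray is at (425,295), the short tray at (211,287), the round tray at (578,281) and the tape at (353,292). Image up is +x and image left is +y.

```bash
cat > h.py <<'E'
import cv2,numpy as np
def ray(c,uv,z):
    R=cv2.Rodrigues(np.array(c['rvec'],float))[0];t=np.array(c['tvec'],float).ravel();o=-R.T@t
    d=(R.T@np.linalg.inv(c['camera_matrix'])@np.c_[np.reshape(uv,(-1,2)),np.ones(np.size(uv)//2)].T).T
    return o+d*((z-o[2])/d[:,2])[:,None]
def blob(c,mask,z,box=None):
    "largest contour in box (native px) -> minAreaRect on plane z: centre, size, angle of long axis (deg from world x)"
    m=mask.astype(np.uint8)
    if box is not None:
        k=np.zeros_like(m);x0,y0,x1,y1=box;k[y0:y1,x0:x1]=1;m=m*k
    cs=cv2.findContours(m,cv2.RETR_EXTERNAL,cv2.CHAIN_APPROX_NONE)[0]
    ct=max(cs,key=cv2.contourArea)
    P=ray(c,ct.reshape(-1,2).astype(float),z)[:,:2]*1000
    (cx,cy),(w,h),a=cv2.minAreaRect(P.astype(np.float32))
    if w<h: w,h,a=h,w,a+90
    a=(a+90)%180-90
    return np.round([cx,cy,w,h,a],1)
E
python3 - <<'E'
from h import *;import pickle
c=pickle.load(open('top.pkl','rb'));im=c['img'];hsv=cv2.cvtColor(im,cv2.COLOR_RGB2HSV);H,S,V=cv2.split(hsv)
def bx(a,b,x,y): return [int(v/1.5625) for v in(a,b,x,y)]
p=lambda n,v:print(n,v)
k=bx(485,255,512,340)
p('knife',blob(c,(S>90)&(H<40),.014,k))
b=bx(270,240,298,340)
print('V bg',V[b[1]:b[3],b[0]:b[2]].min(), np.median(V))
p('brush',blob(c,(V<85)|(S>70),.012,b))
p('brown',blob(c,(S>70),.012,b))
p('jarA cap',blob(c,(V>150)&(S<60),.06,bx(477,285,494,308)))
p('jarB cap',blob(c,(V>150)&(S<60),.06,bx(294,290,314,310)))
p('long',blob(c,V<60,.003,bx(395,235,455,355)))
p('short',blob(c,V<60,.003,bx(185,235,235,335)))
p('parts',blob(c,V>140,.003,bx(535,240,620,320)))
p('tape',blob(c,S>60,.025,bx(325,265,380,318)))
# hstack enlarged crops
out=[cv2.resize(im[y0:y1,x0:x1,::-1],(260,300),interpolation=cv2.INTER_CUBIC) for x0,y0,x1,y1 in (bx(270,240,330,340),bx(470,255,530,340),bx(535,235,620,325))]
cv2.imwrite('pics/crops.png',np.hstack(out))
E
```

```text
knife [ 486.9 -246.8  140.2   23.6   -5.7]
V bg 63 77.0
brush [528.7 250.3 193.2  31.4  -2.6]
brown [576.7 249.5  97.2  29.7  -0.9]
jarA cap [ 495.9 -216.3   17.7   14.2   88.3]
jarB cap [503.3 202.8  15.2  15.   43.6]
long [508.1 -76.8 196.6  23.7   6.6]
short [538.6 431.1 150.9  18.9  -5.7]
parts [ 528.7 -432.7  122.1  115.3   88.2]
tape [515.1  90.2  95.4  95.2  -1.5]
```

View pics/crops.png

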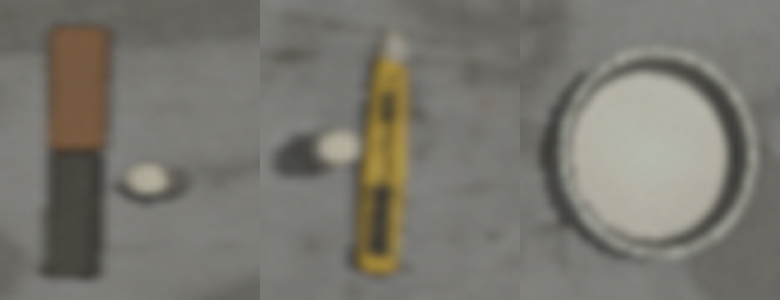

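Crops: the jars' caps are clear of the tools, and the knife's white blade tip adds about 25 mm beyond the yellow part. Jar B is first.

```bash
cat >> h.py <<'E'
from scipy.spatial.transform import Rotation as Rot
def go(s,*tg):
    "targets (x,y,z mm, heading of tool x in deg) -> tool-frame shift and turn from now"
    R=np.array(s['ee_rot']);p=np.array(s['tcp_pos'])*1000
    for x,y,z,h in tg:
        a=np.radians(h);T=np.array([[np.cos(a),np.sin(a),0],[np.sin(a),-np.cos(a),0],[0,0,-1]])
        print((x,y,z,h),'xyz',np.round(R.T@(np.array([x,y,z])-p),0).astype(int).tolist(),'ang',np.round(Rot.from_matrix(R.T@T).as_rotvec(),3).tolist())
def wcap(r):
    "wrist picture with world->camera rvec,tvec"
    s=r.sense();c=r.capture('wrist');T=np.eye(4);T[:3,:3]=s['ee_rot'];T[:3,3]=s['tcp_pos']
    M=np.linalg.inv(T@np.array(c['hand_eye']));c['rvec']=cv2.Rodrigues(M[:3,:3])[0];c['tvec']=M[:3,3];return s,c
E
python3 - <<'E'
from h import *;from station import r
s,c=wcap(r);print(np.round(c['hand_eye'],3));go(s,(503,203,170,-90))
E
```

```text
[[-0.002 -0.964 -0.266  0.072]
 [ 1.    -0.002 -0.    -0.001]
 [-0.001 -0.266  0.964 -0.137]
 [ 0.     0.     0.     1.   ]]
(503, 203, 170, -90) xyz [384, 241, 77] ang [0.002, -0.001, 1.17]
```

Request:
move_arm(series=[{"grip":1,"xyz":[384,241,60],"angular":[0,0,1.17]},{"grip":1,"xyz":[384,241,77],"angular":[0,0,1.17]},{"grip":1,"xyz":[384,241,77],"angular":[0,0,1.17]},{"grip":1,"xyz":[384,241,77],"angular":[0,0,1.17]},{"grip":1,"xyz":[384,241,77],"angular":[0,0,1.17]},{"grip":1,"xyz":[384,241,77],"angular":[0,0,1.17]},{"grip":1,"xyz":[384,241,77],"angular":[0,0,1.17]},{"grip":1,"xyz":[384,241,77],"angular":[0,0,1.17]},{"grip":1,"xyz":[384,241,77],"angular":[0,0,1.17]},{"grip":1,"xyz":[384,241,77],"angular":[0,0,1.17]}])

```text
time_s: 1.15
tcp_pos: [0.5044, 0.1997, 0.1691]
ee_rot: [[-0.005, -1.0, -0.002], [-1.0, 0.005, -0.002], [0.002, 0.002, -1.0]]
wrist_force: [0.4, -0.2, -0.5]
gripper_width: 0.999
gripper_force: 0.0
```

```bash
python3 - <<'E'
from h import *;from station import r
s,c=wcap(r);print(s['time_s'],s['tcp_pos'],np.round(s['ee_rot'],3)[0]);im=c['img']
cv2.imwrite('pics/w1.png',im[:,:,::-1])
H,S,V=cv2.split(cv2.cvtColor(im,cv2.COLOR_RGB2HSV))
m=((V>150)&(S<50)).astype(np.uint8)
n,_,st,ce=cv2.connectedComponentsWithStats(m)
for i in range(1,n):
    if st[i,4]>300: print(st[i],ce[i],ray(c,ce[i],.06)*1000)
E
```

```text
1.15 [0.50436859 0.19968806 0.1690824 ] [-0.005 -1.    -0.002]
[  0   0  23  48 590] [10.28813559 27.17288136] [[674.85512827  74.43470032  60.        ]]
[    8     0   480   252 55668] [303.04266365 109.51749659] [[466.4571208  132.25734293  60.        ]]
[ 210   30   66   72 3013] [247.17723199  63.06239628] [[508.15103335  99.25985623  60.        ]]
[ 163  284   77   40 2113] [197.14008519 305.64458116] [[555.53917682 301.43106024  60.        ]]
[324 284  34  27 632] [340.34810127 298.36234177] [[427.80658071 295.26185097  60.        ]]
```

View pics/w1.png

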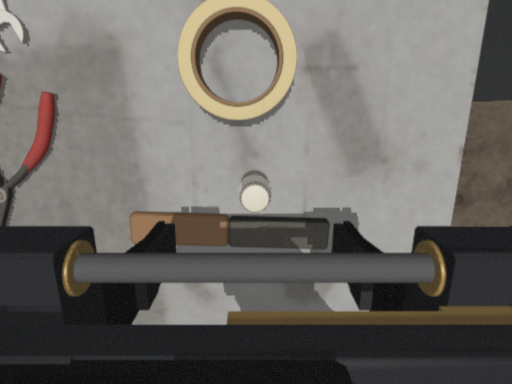

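The wrist view shows the jar B cap at (255,198), with the brush just below it (rows 212-248, step between the halves at x=229).

```bash
python3 - <<'E'
from h import *;from station import r
s,c=wcap(r)
p=ray(c,[255.,197.],.06)[0]*1000;print(p)
print('brush ends',ray(c,[[132.,229.],[328.,233.],[229.,231.]],.012)*1000)
print('tape',ray(c,[238.,57.],.025)*1000)
x,y=p[:2];go(s,(x,y,120,-90),(x,y,41,-90),(x,y,150,-90))
E
```

```text
[503.11528434 201.41875365  60.        ]
brush ends [[625.56909568 247.69471866  12.        ]
 [429.96521488 253.61925914  12.        ]
 [529.03977523 250.64033736  12.        ]]
tape [[516.25231643  91.0390149   25.        ]]
(np.float64(503.1152843409139), np.float64(201.41875365014567), 120, -90) xyz [-1, 1, 49] ang [0.002, -0.002, -0.005]
(np.float64(503.1152843409139), np.float64(201.41875365014567), 41, -90) xyz [-1, 1, 128] ang [0.002, -0.002, -0.005]
(np.float64(503.1152843409139), np.float64(201.41875365014567), 150, -90) xyz [-1, 1, 19] ang [0.002, -0.002, -0.005]
```

Request:
move_arm(series=[{"grip":0.8,"xyz":[-2,1,50],"angular":[0,0,0]},{"grip":0.8,"xyz":[-2,1,95],"angular":[0,0,0]},{"grip":0.8,"xyz":[-2,1,128],"angular":[0,0,0]},{"grip":0.8,"xyz":[-2,1,128],"angular":[0,0,0]},{"grip":0.1,"xyz":[-2,1,128],"angular":[0,0,0]},{"grip":0.1,"xyz":[-2,1,128],"angular":[0,0,0]},{"grip":0.1,"xyz":[-2,1,128],"angular":[0,0,0]},{"grip":0.1,"xyz":[-2,1,128],"angular":[0,0,0]},{"grip":0.1,"xyz":[-2,1,128],"angular":[0,0,0]},{"grip":0.1,"xyz":[-2,1,128],"angular":[0,0,0]}])

```text
time_s: 2.25
tcp_pos: [0.5026, 0.2058, 0.0431]
ee_rot: [[-0.0, -1.0, 0.001], [-1.0, 0.0, 0.001], [-0.001, -0.001, -1.0]]
wrist_force: [0.2, -0.5, 0.6]
gripper_width: 0.342
gripper_force: 0.1
```

Request:
move_arm(series=[{"grip":0.1,"xyz":[0,0,0],"angular":[0,0,0]},{"grip":0.1,"xyz":[0,0,0],"angular":[0,0,0]},{"grip":0.1,"xyz":[0,0,0],"angular":[0,0,0]},{"grip":0.1,"xyz":[0,0,-30],"angular":[0,0,0]},{"grip":0.1,"xyz":[0,0,-70],"angular":[0,0,0]},{"grip":0.1,"xyz":[0,0,-100],"angular":[0,0,0]},{"grip":0.1,"xyz":[0,0,-100],"angular":[0,0,0]},{"grip":0.1,"xyz":[0,0,-100],"angular":[0,0,0]},{"grip":0.1,"xyz":[0,0,-100],"angular":[0,0,0]}])

```text
time_s: 3.15
tcp_pos: [0.5014, 0.2051, 0.1411]
ee_rot: [[-0.001, -1.0, -0.003], [-1.0, 0.001, -0.001], [0.001, 0.003, -1.0]]
wrist_force: [-0.5, -0.8, 0.2]
gripper_width: 0.321
gripper_force: 30.0
```

```bash
python3 - <<'E'
from h import *;from station import r
s,c=wcap(r);cv2.imwrite('pics/w2.png',c['img'][:,:,::-1]);print(s['tcp_pos'],s['gripper_width'],s['gripper_force'],s['joints'])
t=pickle=__import__('pickle').load(open('top.pkl','rb'));im=t['img']
g=cv2.cvtColor(im,cv2.COLOR_RGB2GRAY)
# parts tray floor edge and rim from the bright floor
m=(cv2.cvtColor(im,cv2.COLOR_RGB2HSV)[:,:,2]>140).astype(np.uint8);k=np.zeros_like(m);k[153:205,342:397]=1
ct=max(cv2.findContours(m*k,0,1)[0],key=cv2.contourArea);print(cv2.minEnclosingCircle(ct),cv2.fitEllipse(ct))
go(s,(529,-433,150,-90))
E
```

```text
[0.50141725 0.20510724 0.14111703] 0.32062170844461824 29.99322466144804 [ 3.93866919e+01  2.00252347e+01 -1.95430135e+01 -3.91525671e-02
 -5.06019320e+01 -3.93927990e+01]
((367.299072265625, 179.98597717285156), 16.818693161010742) ((367.61083984375, 179.7815704345703), (31.135332107543945, 32.48833465576172), 80.8418197631836)
(529, -433, 150, -90) xyz [638, -28, -8] ang [0.003, -0.001, -0.001]
```

View pics/w2.png

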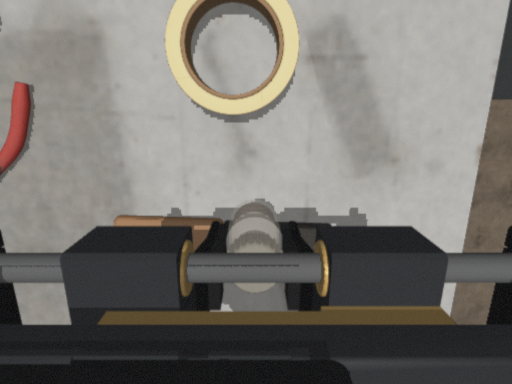

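Jar B is held (the clear jar sits between the fingers at (255,245)). I'm moving it toward the round tray.

Request:
move_arm(series=[{"grip":0.1,"xyz":[50,-5,-20],"angular":[0,0,0]},{"grip":0.1,"xyz":[500,-28,-60],"angular":[0,0,0]},{"grip":0.1,"xyz":[500,-28,-60],"angular":[0,0,0]},{"grip":0.1,"xyz":[500,-28,-60],"angular":[0,0,0]},{"grip":0.1,"xyz":[500,-28,-60],"angular":[0,0,0]},{"grip":0.1,"xyz":[500,-28,-60],"angular":[0,0,0]},{"grip":0.1,"xyz":[500,-28,-60],"angular":[0,0,0]},{"grip":0.1,"xyz":[500,-28,-60],"angular":[0,0,0]},{"grip":0.1,"xyz":[500,-28,-60],"angular":[0,0,0]},{"grip":0.1,"xyz":[500,-28,-60],"angular":[0,0,0]}])

```text
time_s: 4.2
tcp_pos: [0.5293, -0.2899, 0.2005]
ee_rot: [[-0.0, -1.0, -0.003], [-1.0, 0.0, 0.001], [-0.001, 0.003, -1.0]]
wrist_force: [1.4, -0.1, -0.6]
gripper_width: 0.321
gripper_force: 30.0
```

Request:
move_arm(series=[{"grip":0.1,"xyz":[0,0,0],"angular":[0,0,0]},{"grip":0.1,"xyz":[0,0,0],"angular":[0,0,0]},{"grip":0.1,"xyz":[0,0,0],"angular":[0,0,0]},{"grip":0.1,"xyz":[0,0,0],"angular":[0,0,0]}])

```text
time_s: 4.6
tcp_pos: [0.53, -0.2867, 0.2014]
ee_rot: [[0.002, -1.0, -0.001], [-1.0, -0.002, 0.0], [-0.0, 0.001, -1.0]]
wrist_force: [-0.5, 0.4, -0.6]
gripper_width: 0.317
gripper_force: 30.0
```

```bash
python3 - <<'E'
from h import *;from station import r
s,c=wcap(r);cv2.imwrite('pics/w3.png',c['img'][:,:,::-1]);print(s['time_s'],s['tcp_pos'],s['gripper_width'],s['joints'].round(1) if hasattr(s['joints'],'round') else s['joints'])
E
```

```text
4.6 [ 0.52996109 -0.28671613  0.2014427 ] 0.3174047291013973 [-13.   21.9  -6.6  -0.  -61.5  13.1]
```

View pics/w3.png

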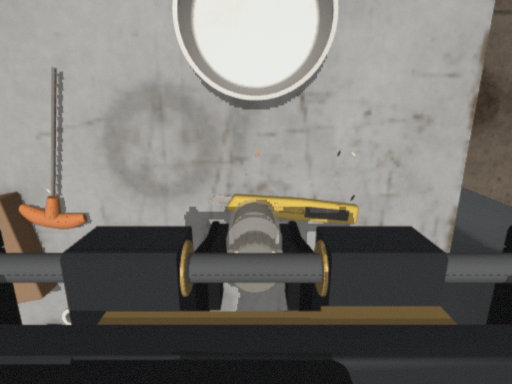

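The round tray's rim spans columns 175-337 and its near edge is at row 100. The knife is below the held jar at rows 195-225.

```bash
python3 - <<'E'
from h import *;from station import r
s,c=wcap(r);print(s['tcp_pos'])
print(ray(c,[[256.,100.],[174,12.],[338,12]],.028)*1000)
p=__import__('pickle').load(open('top.pkl','rb'))
print(ray(p,np.array([[578,281.],[545,281],[611,281],[578,249],[578,313]])/1.5625,.028)*1000)
E
```

```text
[ 0.53010161 -0.28669617  0.20171102]
[[ 527.80756809 -361.88809559   28.        ]
 [ 600.1988342  -436.41491211   28.        ]
 [ 455.62332632 -436.45086776   28.        ]]
[[ 524.82591454 -433.91754752   28.        ]
 [ 527.17855007 -357.47907376   28.        ]
 [ 522.47673542 -510.24372083   28.        ]
 [ 599.75104917 -437.80589017   28.        ]
 [ 450.50307137 -430.06046161   28.        ]]
```

Request:
move_arm(series=[{"grip":0.1,"xyz":[50,1,0],"angular":[0,0,0]},{"grip":0.1,"xyz":[100,2,0],"angular":[0,0,0]},{"grip":0.1,"xyz":[150,2,0],"angular":[0,0,0]},{"grip":0.1,"xyz":[175,2,0],"angular":[0,0,0]},{"grip":0.1,"xyz":[175,2,40],"angular":[0,0,0]},{"grip":0.1,"xyz":[175,2,80],"angular":[0,0,0]},{"grip":0.1,"xyz":[175,2,115],"angular":[0,0,0]},{"grip":0.1,"xyz":[175,2,135],"angular":[0,0,0]},{"grip":0.1,"xyz":[175,2,145],"angular":[0,0,0]},{"grip":0.1,"xyz":[175,2,145],"angular":[0,0,0]}])

```text
time_s: 5.7
tcp_pos: [0.5278, -0.4621, 0.0556]
ee_rot: [[0.001, -1.0, -0.002], [-1.0, -0.001, 0.001], [-0.001, 0.002, -1.0]]
wrist_force: [-1.1, 0.5, 0.7]
gripper_width: 0.312
gripper_force: 30.0
```

Request:
move_arm(series=[{"grip":0.1,"xyz":[0,0,3],"angular":[0,0,0]},{"grip":0.1,"xyz":[0,0,6],"angular":[0,0,0]},{"grip":0.1,"xyz":[0,0,8],"angular":[0,0,0]},{"grip":0.1,"xyz":[0,0,8],"angular":[0,0,0]}])

```text
time_s: 6.1
tcp_pos: [0.5281, -0.4631, 0.0494]
ee_rot: [[-0.0, -1.0, 0.001], [-1.0, 0.0, -0.0], [0.0, -0.001, -1.0]]
wrist_force: [-0.4, 0.3, -1.6]
gripper_width: 0.316
gripper_force: 30.0
```

Request:
move_arm(series=[{"grip":0.1,"xyz":[0,0,1],"angular":[0,0,0]},{"grip":0.1,"xyz":[0,0,2],"angular":[0,0,0]},{"grip":0.1,"xyz":[0,0,2],"angular":[0,0,0]}])

```text
time_s: 6.4
tcp_pos: [0.5279, -0.463, 0.0469]
ee_rot: [[-0.0, -1.0, -0.0], [-1.0, 0.0, 0.0], [-0.0, 0.0, -1.0]]
wrist_force: [-0.3, -0.1, -0.2]
gripper_width: 0.319
gripper_force: 30.0
```

Request:
move_arm(series=[{"grip":0.1,"xyz":[0,0,1],"angular":[0,0,0]},{"grip":0.4,"xyz":[0,0,1],"angular":[0,0,0]},{"grip":0.55,"xyz":[0,0,1],"angular":[0,0,0]},{"grip":0.55,"xyz":[0,0,1],"angular":[0,0,0]},{"grip":0.55,"xyz":[0,0,1],"angular":[0,0,0]},{"grip":0.55,"xyz":[0,0,-30],"angular":[0,0,0]},{"grip":0.55,"xyz":[0,0,-80],"angular":[0,0,0]},{"grip":0.8,"xyz":[0,0,-120],"angular":[0,0,0]},{"grip":0.8,"xyz":[-50,0,-140],"angular":[0,0,0]},{"grip":0.8,"xyz":[-50,0,-140],"angular":[0,0,0]}])

```text
time_s: 7.4
tcp_pos: [0.5295, -0.4109, 0.1917]
ee_rot: [[0.003, -1.0, 0.006], [-1.0, -0.003, -0.003], [0.003, -0.006, -1.0]]
wrist_force: [0.4, -1.3, 1.2]
gripper_width: 0.736
gripper_force: 0.0
```

```bash
python3 - <<'E'
from h import *;from station import r
s=r.sense();print(s['tcp_pos'],s['gripper_width']);go(s,(496,-200,190,-90))
E
```

```text
[ 0.52946403 -0.41089938  0.19168329] 0.7355581816172557
(496, -200, 190, -90) xyz [-211, 33, 1] ang [-0.006, -0.003, 0.003]
```

Request:
move_arm(series=[{"grip":0.8,"xyz":[-50,8,0],"angular":[0,0,0.05]},{"grip":0.8,"xyz":[-100,16,0],"angular":[0,0,0.1]},{"grip":0.8,"xyz":[-150,24,0],"angular":[0,0,0.1]},{"grip":0.8,"xyz":[-200,33,0],"angular":[0,0,0.1]},{"grip":0.8,"xyz":[-211,33,0],"angular":[0,0,0.1]},{"grip":0.8,"xyz":[-211,33,0],"angular":[0,0,0.1]},{"grip":0.8,"xyz":[-211,33,0],"angular":[0,0,0.1]},{"grip":0.8,"xyz":[-211,33,0],"angular":[0,0,0.1]}])

```text
time_s: 8.2
tcp_pos: [0.4953, -0.2031, 0.1867]
ee_rot: [[-0.101, -0.995, -0.0], [-0.995, 0.101, -0.0], [0.0, 0.0, -1.0]]
wrist_force: [-0.3, -0.4, 0.7]
gripper_width: 0.803
gripper_force: 0.0
```

```bash
python3 - <<'E'
from h import *;from station import r
s,c=wcap(r);im=c['img'];cv2.imwrite('pics/w4.png',im[:,:,::-1]);print(s['time_s'],s['tcp_pos'])
H,S,V=cv2.split(cv2.cvtColor(im,cv2.COLOR_RGB2HSV))
print('yellow',blob(c,(S>130)&(V>90)&(H>18)&(H<35),.014,(100,100,450,300)))
m=((V>165)&(S<50)).astype(np.uint8);m[260:]=0
n,_,st,ce=cv2.connectedComponentsWithStats(m)
for i in range(1,n):
    if 150<st[i,4]<5000: print(st[i],ce[i],ray(c,ce[i],.06)*1000)
E
```

```text
8.2 [ 0.49528677 -0.20306341  0.18668416]
yellow [ 487.  -247.9  140.4   22.9   -5.9]
[   0    0   67   63 2220] [20.58513514 24.29054054] [[ 656.75174662 -350.08436662   60.        ]]
[412  14  29  17 155] [425.61935484  23.48387097] [[ 352.63818625 -319.12118012   60.        ]]
[211  21  28  26 235] [220.38723404  36.36170213] [[ 507.92229416 -326.2842226    60.        ]]
[199  46  38  63 712] [214.33426966  81.14466292] [[ 516.90500251 -294.7435913    60.        ]]
[ 122  121   66  101 2335] [153.64753747 169.01841542] [[ 577.66950025 -230.15523073   60.        ]]
[239 218  55   5 158] [266.22151899 219.94936709] [[ 487.00791408 -174.52145243   60.        ]]
```

View pics/w4.png

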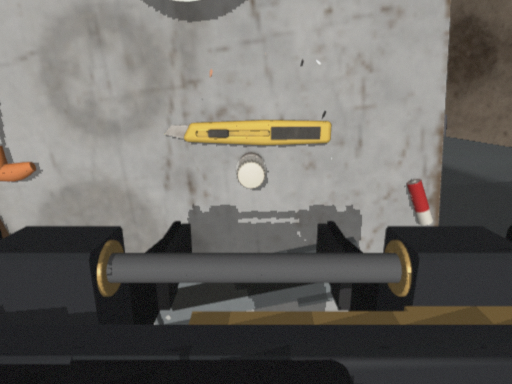

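The jar A cap is at (251,175). The knife spans columns 165-332 at row 132, with the blade at the left (+x).

```bash
python3 - <<'E'
from h import *;from station import r
s,c=wcap(r);print(s['tcp_pos'])
p=ray(c,[251.,174.5],.06)[0]*1000;print(p)
print('knife tips',ray(c,[[165.,131.],[332.,132.]],.010)*1000)
x,y=p[:2];go(s,(x,y+1,42,-95.8))
E
```

```text
[ 0.49522406 -0.20317776  0.18662506]
[ 496.00049791 -217.00112768   60.        ]
knife tips [[ 576.46282178 -258.11206167   10.        ]
 [ 414.1672427  -240.20054778   10.        ]]
(np.float64(496.0004979051304), np.float64(-216.0011276836366), 42, -95.8) xyz [13, -2, 145] ang [0.0, -0.0, -0.0]
```

Request:
move_arm(series=[{"grip":0.7,"xyz":[13,-2,40],"angular":[0,0,0]},{"grip":0.7,"xyz":[13,-2,80],"angular":[0,0,0]},{"grip":0.7,"xyz":[13,-2,115],"angular":[0,0,0]},{"grip":0.7,"xyz":[13,-2,135],"angular":[0,0,0]},{"grip":0.7,"xyz":[13,-2,144],"angular":[0,0,0]},{"grip":0.7,"xyz":[13,-2,144],"angular":[0,0,0]},{"grip":0.1,"xyz":[13,-2,144],"angular":[0,0,0]},{"grip":0.1,"xyz":[13,-2,144],"angular":[0,0,0]},{"grip":0.1,"xyz":[13,-2,144],"angular":[0,0,0]},{"grip":0.1,"xyz":[13,-2,144],"angular":[0,0,0]}])

```text
time_s: 9.3
tcp_pos: [0.4962, -0.2152, 0.0439]
ee_rot: [[-0.1, -0.995, 0.002], [-0.995, 0.1, -0.0], [0.0, -0.002, -1.0]]
wrist_force: [-0.1, 0.2, 1.0]
gripper_width: 0.427
gripper_force: 0.0
```

Request:
move_arm(series=[{"grip":0.1,"xyz":[0,0,0],"angular":[0,0,0]},{"grip":0.1,"xyz":[0,0,0],"angular":[0,0,0]},{"grip":0.1,"xyz":[0,0,0],"angular":[0,0,0]},{"grip":0.1,"xyz":[0,0,0],"angular":[0,0,0]}])

```text
time_s: 9.7
tcp_pos: [0.4961, -0.2152, 0.0435]
ee_rot: [[-0.1, -0.995, 0.001], [-0.995, 0.1, -0.0], [0.0, -0.001, -1.0]]
wrist_force: [-0.3, 0.3, 3.5]
gripper_width: 0.318
gripper_force: 30.0
```

Request:
move_arm(series=[{"grip":0.1,"xyz":[0,0,-40],"angular":[0,0,0]},{"grip":0.1,"xyz":[0,0,-85],"angular":[0,0,0]},{"grip":0.1,"xyz":[0,0,-130],"angular":[0,0,0]},{"grip":0.1,"xyz":[20,-10,-150],"angular":[0,0,-0.1]},{"grip":0.1,"xyz":[20,-10,-150],"angular":[0,0,-0.1]},{"grip":0.1,"xyz":[20,-10,-150],"angular":[0,0,-0.1]}])

```text
time_s: 10.3
tcp_pos: [0.5029, -0.2359, 0.1921]
ee_rot: [[-0.003, -1.0, -0.001], [-1.0, 0.003, 0.001], [-0.001, 0.001, -1.0]]
wrist_force: [-0.1, 0.6, -0.9]
gripper_width: 0.318
gripper_force: 30.0
```

```bash
python3 - <<'E'
from h import *;from station import r
s,c=wcap(r);print(s['tcp_pos'],s['gripper_width']);cv2.imwrite('pics/w5.png',c['img'][:,:,::-1])
go(s,(528,-401,190,-90),(528,-401,56,-90))
E
```

```text
[ 0.50286738 -0.23586446  0.19209866] 0.3182340154678894
(528, -401, 190, -90) xyz [165, -26, 2] ang [0.001, 0.001, -0.003]
(528, -401, 56, -90) xyz [165, -26, 136] ang [0.001, 0.001, -0.003]
```

Request:
move_arm(series=[{"grip":0.1,"xyz":[50,-8,0],"angular":[0,0,0]},{"grip":0.1,"xyz":[100,-16,0],"angular":[0,0,0]},{"grip":0.1,"xyz":[145,-24,0],"angular":[0,0,0]},{"grip":0.1,"xyz":[165,-26,0],"angular":[0,0,0]},{"grip":0.1,"xyz":[165,-26,0],"angular":[0,0,0]},{"grip":0.1,"xyz":[165,-26,40],"angular":[0,0,0]},{"grip":0.1,"xyz":[165,-26,80],"angular":[0,0,0]},{"grip":0.1,"xyz":[165,-26,115],"angular":[0,0,0]},{"grip":0.1,"xyz":[165,-26,136],"angular":[0,0,0]},{"grip":0.1,"xyz":[165,-26,136],"angular":[0,0,0]}])

```text
time_s: 11.35
tcp_pos: [0.5263, -0.398, 0.0515]
ee_rot: [[-0.0, -1.0, -0.01], [-1.0, 0.0, 0.006], [-0.006, 0.01, -1.0]]
wrist_force: [0.5, -0.1, -1.0]
gripper_width: 0.317
gripper_force: 30.0
```

Request:
move_arm(series=[{"grip":0.1,"xyz":[0,0,2],"angular":[0,0,0]},{"grip":0.1,"xyz":[0,0,4],"angular":[0,0,0]},{"grip":0.1,"xyz":[0,0,4],"angular":[0,0,0]},{"grip":0.1,"xyz":[0,0,4],"angular":[0,0,0]}])

```text
time_s: 11.75
tcp_pos: [0.5302, -0.4012, 0.0542]
ee_rot: [[0.0, -1.0, 0.002], [-1.0, -0.0, -0.001], [0.001, -0.002, -1.0]]
wrist_force: [0.2, -0.0, -0.4]
gripper_width: 0.318
gripper_force: 30.0
```

Request:
move_arm(series=[{"grip":0.1,"xyz":[0,0,3],"angular":[0,0,0]},{"grip":0.1,"xyz":[0,0,5],"angular":[0,0,0]},{"grip":0.1,"xyz":[0,0,7],"angular":[0,0,0]},{"grip":0.1,"xyz":[0,0,7],"angular":[0,0,0]},{"grip":0.1,"xyz":[0,0,7],"angular":[0,0,0]}])

```text
time_s: 12.25
tcp_pos: [0.5297, -0.4011, 0.0464]
ee_rot: [[0.0, -1.0, 0.0], [-1.0, -0.0, -0.0], [0.0, -0.0, -1.0]]
wrist_force: [-1.2, 1.3, 3.5]
gripper_width: 0.316
gripper_force: 30.0
```

Request:
move_arm(series=[{"grip":0.4,"xyz":[0,0,0],"angular":[0,0,0]},{"grip":0.55,"xyz":[0,0,0],"angular":[0,0,0]},{"grip":0.55,"xyz":[0,0,0],"angular":[0,0,0]},{"grip":0.55,"xyz":[0,0,0],"angular":[0,0,0]},{"grip":0.55,"xyz":[0,0,-30],"angular":[0,0,0]},{"grip":0.55,"xyz":[0,0,-80],"angular":[0,0,0]},{"grip":0.8,"xyz":[0,0,-130],"angular":[0,0,0]},{"grip":0.8,"xyz":[-50,0,-170],"angular":[0,0,0]},{"grip":0.8,"xyz":[-80,0,-180],"angular":[0,0,0]},{"grip":0.8,"xyz":[-80,0,-180],"angular":[0,0,0]}])

```text
time_s: 13.25
tcp_pos: [0.5312, -0.3183, 0.2305]
ee_rot: [[0.004, -1.0, 0.007], [-1.0, -0.004, -0.002], [0.002, -0.007, -1.0]]
wrist_force: [1.3, -0.5, 0.3]
gripper_width: 0.776
gripper_force: 0.0
```

```bash
python3 - <<'E'
from h import *;from station import r
s,c=wcap(r);cv2.imwrite('pics/w6.png',c['img'][:,:,::-1]);print(s['time_s'],s['tcp_pos'])
s=r.sense();go(s,(480,0,200,-45),(528,251,170,0))
E
```

```text
13.25 [ 0.53117222 -0.31831283  0.23053582]
(480, 0, 200, -45) xyz [-320, 50, 28] ang [-0.004, -0.003, -0.782]
(528, 251, 170, 0) xyz [-571, 1, 58] ang [-0.002, -0.004, -1.568]
```

View pics/w6.png

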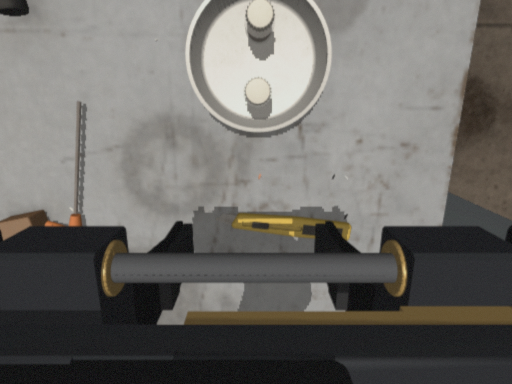

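Both jars stand upright in the round tray, caps at (260,14) and (258,90). Next is the brush.

Request:
move_arm(series=[{"grip":1,"xyz":[-571,1,50],"angular":[0,0,-1.54]},{"grip":1,"xyz":[-571,1,50],"angular":[0,0,-1.54]},{"grip":1,"xyz":[-571,1,50],"angular":[0,0,-1.54]},{"grip":1,"xyz":[-571,1,50],"angular":[0,0,-1.54]},{"grip":1,"xyz":[-571,1,50],"angular":[0,0,-1.54]},{"grip":1,"xyz":[-571,1,50],"angular":[0,0,-1.54]},{"grip":1,"xyz":[-571,1,50],"angular":[0,0,-1.54]},{"grip":1,"xyz":[-571,1,50],"angular":[0,0,-1.54]},{"grip":1,"xyz":[-571,1,50],"angular":[0,0,-1.54]},{"grip":1,"xyz":[-571,1,50],"angular":[0,0,-1.54]}])

```text
time_s: 14.3
tcp_pos: [0.5286, 0.1783, 0.1812]
ee_rot: [[0.998, -0.065, -0.001], [-0.065, -0.998, -0.001], [-0.001, 0.001, -1.0]]
wrist_force: [1.0, 0.3, 1.0]
gripper_width: 1.004
gripper_force: 0.0
```

```bash
python3 - <<'E'
from h import *;from station import r
s=r.sense();print(s['joints']);go(s,(538,251,180,-1.7))
E
```

```text
[ 3.52865618e+01  1.88999866e+01 -1.45398884e+01  4.63240261e-03
 -5.66595093e+01  5.09595839e+01]
(538, 251, 180, -1.7) xyz [5, -73, 1] ang [0.001, 0.001, -0.036]
```

Request:
move_arm(series=[{"grip":1,"xyz":[3,-40,0],"angular":[0,0,-0.036]},{"grip":1,"xyz":[5,-73,0],"angular":[0,0,-0.036]},{"grip":1,"xyz":[5,-73,0],"angular":[0,0,-0.036]},{"grip":1,"xyz":[5,-73,0],"angular":[0,0,-0.036]},{"grip":1,"xyz":[5,-73,0],"angular":[0,0,-0.036]}])

```text
time_s: 14.8
tcp_pos: [0.5388, 0.2481, 0.1815]
ee_rot: [[0.999, -0.036, -0.002], [-0.036, -0.999, -0.001], [-0.002, 0.001, -1.0]]
wrist_force: [0.5, 0.6, -0.0]
gripper_width: 0.997
gripper_force: 0.0
```

```bash
python3 - <<'E'
from h import *;from station import r
s,c=wcap(r);cv2.imwrite('pics/w7.png',c['img'][:,:,::-1]);print(s['time_s'],s['tcp_pos'],s['ee_rot'][0])
H,S,V=cv2.split(cv2.cvtColor(c['img'],cv2.COLOR_RGB2HSV))
print('brown',blob(c,(S>80)&(V>60)&(H<20),.014,(200,20,320,225)))
go(s,(538,251,27,-1.7))
E
```

```text
14.8 [0.53880003 0.24814437 0.18153017] [ 0.99934542 -0.03614141 -0.00158864]
brown [579.7 249.7  96.4  32.5  -2.3]
(538, 251, 27, -1.7) xyz [-1, -3, 155] ang [0.001, 0.002, -0.006]
```

View pics/w7.png

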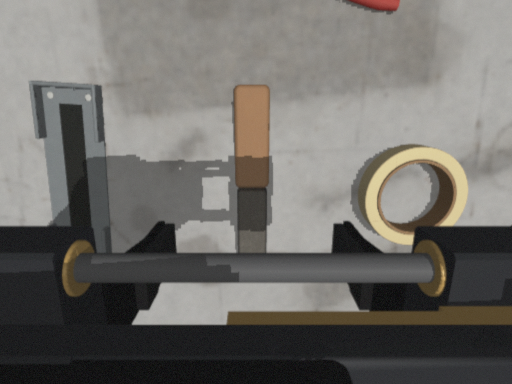

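The brush runs up the middle at column 252 with its step at row 187, the short tray is at the left, and the tape is clear at the right.

Request:
move_arm(series=[{"grip":1,"xyz":[2,-3,45],"angular":[0,0,0]},{"grip":1,"xyz":[2,-3,90],"angular":[0,0,0]},{"grip":1,"xyz":[2,-3,125],"angular":[0,0,0]},{"grip":1,"xyz":[2,-3,145],"angular":[0,0,0]},{"grip":1,"xyz":[2,-3,150],"angular":[0,0,0]},{"grip":1,"xyz":[2,-3,150],"angular":[0,0,0]},{"grip":1,"xyz":[2,-3,150],"angular":[0,0,0]}])

```text
time_s: 15.55
tcp_pos: [0.5421, 0.2526, 0.0339]
ee_rot: [[0.999, -0.035, 0.002], [-0.035, -0.999, 0.002], [0.002, -0.002, -1.0]]
wrist_force: [0.8, -0.2, -0.4]
gripper_width: 1.003
gripper_force: 0.0
```

Request:
move_arm(series=[{"grip":1,"xyz":[0,0,3],"angular":[0,0,0]},{"grip":1,"xyz":[0,0,6],"angular":[0,0,0]},{"grip":0.6,"xyz":[0,0,6],"angular":[0,0,0]},{"grip":0.2,"xyz":[0,0,6],"angular":[0,0,0]},{"grip":0.2,"xyz":[0,0,6],"angular":[0,0,0]},{"grip":0.2,"xyz":[0,0,6],"angular":[0,0,0]},{"grip":0.2,"xyz":[0,0,6],"angular":[0,0,0]},{"grip":0.2,"xyz":[0,0,6],"angular":[0,0,0]},{"grip":0.2,"xyz":[0,0,6],"angular":[0,0,0]},{"grip":0.2,"xyz":[0,0,6],"angular":[0,0,0]}])

```text
time_s: 16.55
tcp_pos: [0.541, 0.2522, 0.0264]
ee_rot: [[0.999, -0.035, -0.0], [-0.035, -0.999, -0.0], [-0.0, 0.0, -1.0]]
wrist_force: [-1.0, -0.5, -1.0]
gripper_width: 0.387
gripper_force: 30.0
```

Request:
move_arm(series=[{"grip":0.2,"xyz":[0,0,0],"angular":[0,0,0]},{"grip":0.2,"xyz":[0,0,0],"angular":[0,0,0]}])

```text
time_s: 16.75
tcp_pos: [0.541, 0.2522, 0.0263]
ee_rot: [[0.999, -0.035, -0.0], [-0.035, -0.999, -0.0], [-0.0, 0.0, -1.0]]
wrist_force: [-0.8, -1.1, 0.9]
gripper_width: 0.387
gripper_force: 30.0
```

```bash
python3 - <<'E'
from h import *;from station import r
s=r.sense();go(s,(525,10,180,6.6))
E
```

```text
(525, 10, 180, 6.6) xyz [-8, 243, -154] ang [0.0, 0.0, -0.15]
```

Request:
move_arm(series=[{"grip":0.2,"xyz":[0,0,-25],"angular":[0,0,0]},{"grip":0.2,"xyz":[0,0,-65],"angular":[0,0,0]},{"grip":0.2,"xyz":[0,0,-110],"angular":[0,0,0]},{"grip":0.2,"xyz":[-2,30,-145],"angular":[0,0,0]},{"grip":0.2,"xyz":[-4,75,-154],"angular":[0,0,-0.08]},{"grip":0.2,"xyz":[-6,120,-154],"angular":[0,0,-0.15]},{"grip":0.2,"xyz":[-8,165,-154],"angular":[0,0,-0.15]},{"grip":0.2,"xyz":[-8,210,-154],"angular":[0,0,-0.15]},{"grip":0.2,"xyz":[-8,243,-154],"angular":[0,0,-0.15]},{"grip":0.2,"xyz":[-8,243,-154],"angular":[0,0,-0.15]}])

```text
time_s: 17.75
tcp_pos: [0.5236, 0.0066, 0.1801]
ee_rot: [[0.994, 0.11, -0.001], [0.11, -0.994, -0.0], [-0.001, -0.0, -1.0]]
wrist_force: [-0.3, 0.5, -1.2]
gripper_width: 0.386
gripper_force: 30.0
```

Request:
move_arm(series=[{"grip":0.2,"xyz":[0,0,0],"angular":[0,0,0]},{"grip":0.2,"xyz":[0,0,0],"angular":[0,0,0]},{"grip":0.2,"xyz":[0,0,0],"angular":[0,0,0]}])

```text
time_s: 18.05
tcp_pos: [0.5248, 0.0109, 0.1803]
ee_rot: [[0.993, 0.116, 0.0], [0.116, -0.993, 0.0], [0.0, -0.0, -1.0]]
wrist_force: [0.3, 0.5, -1.0]
gripper_width: 0.386
gripper_force: 30.0
```

```bash
python3 - <<'E'
from h import *;from station import r
s,c=wcap(r);cv2.imwrite('pics/w8.png',c['img'][:,:,::-1]);print(s['time_s'],s['tcp_pos'],s['ee_rot'][0])
E
```

```text
18.05 [0.5247748  0.01085694 0.18025702] [9.93206832e-01 1.16362305e-01 4.71070022e-05]
```

View pics/w8.png

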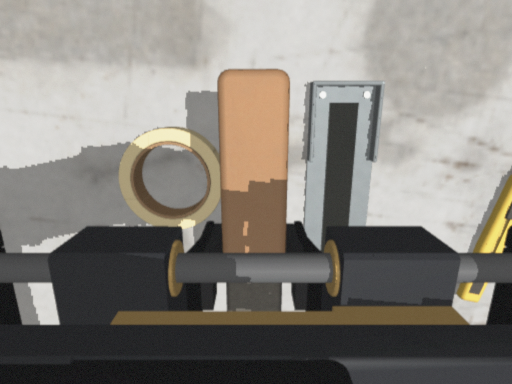

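The brush is held straight. The long tray's far end wall is at row 82 (columns 307-382), its screws are at (323,95) and (367,95), and the mat runs down from (342,102).

```bash
python3 - <<'E'
from h import *;from station import r,r as _
s,c=wcap(r);im=c['img'];V=im.max(2)
pts=[]
for row in range(110,220,4):
    x=np.where(V[row,315:365]<55)[0]+315
    if len(x)>10: pts.append([(x.min()+x.max())/2,row])
pts=np.array(pts,float);W=ray(c,pts,.003)*1000
a,b=np.polyfit(W[:,0],W[:,1],1);print('axis heading',np.degrees(np.arctan(a)),'y at 508',a*508+b,np.std(W[:,1]-a*W[:,0]-b))
e=ray(c,[[345.,82.]],.015)*1000;print('far outer edge',e)
th=np.arctan(a);x=e[0,0]-120*np.cos(th)  # 116 inner half + 4 wall
print('centre',x,a*x+b, 'y at 508',a*508+b)
print('brush far end',ray(c,[254.,70.],.155+.014)*1000)
for k in(11,):
    X=x+k*np.cos(th);Y=a*X+b;go(s,(X,Y,180,np.degrees(th)),(X,Y,45,np.degrees(th)))
E
```

```text
Traceback (most recent call last):
TypeError: expected non-empty vector for x
```

```bash
python3 - <<'E'
from h import *;from station import r
s,c=wcap(r);im=c['img'];V=im.max(2)
print(V[150,300:385:3])
pts=[]
for row in range(110,220,4):
    x=np.where(V[row,320:362]<75)[0]+320
    if len(x)>10: pts.append([(x.min()+x.max())/2,row])
pts=np.array(pts,float);print(len(pts));W=ray(c,pts,.003)*1000
a,b=np.polyfit(W[:,0],W[:,1],1);th=np.arctan(a);print('axis heading',np.degrees(th),np.std(W[:,1]-a*W[:,0]-b))
e=ray(c,[[345.,82.]],.015)*1000;print('far outer edge',e)
x=e[0,0]-120*np.cos(th)
print('centre',x,a*x+b,'y at 508',a*508+b)
print('brush far end',ray(c,[254.,70.],.168)*1000)
X=x+11*np.cos(th);Y=a*X+b;go(s,(X,Y,180,np.degrees(th)),(X,Y,45,np.degrees(th)))
E
```

```text
[187 128 114  94 171 180 181 185 184  81  55  55  57  57  56  55  54  56
 103 179 179 181 128  91  72 158 182 188 187]
28
axis heading 6.624123319082255 0.199238907994271
far outer edge [[625.28573573 -59.56451737  15.        ]]
centre 506.0868214806105 -76.9124695253154 y at 508 -76.69029088641251
brush far end [[611.1612574   21.88506255 168.        ]]
(np.float64(517.0133886201482), np.float64(-75.64356033030822), 180, np.float64(6.624123319082255)) xyz [-18, 85, 0] ang [-0.0, 0.0, 0.001]
(np.float64(517.0133886201482), np.float64(-75.64356033030822), 45, np.float64(6.624123319082255)) xyz [-18, 85, 135] ang [-0.0, 0.0, 0.001]
```

Request:
move_arm(series=[{"grip":0.2,"xyz":[-9,45,0],"angular":[0,0,0]},{"grip":0.2,"xyz":[-17,85,0],"angular":[0,0,0]},{"grip":0.2,"xyz":[-17,85,0],"angular":[0,0,0]},{"grip":0.2,"xyz":[-17,85,40],"angular":[0,0,0]},{"grip":0.2,"xyz":[-17,85,80],"angular":[0,0,0]},{"grip":0.2,"xyz":[-17,85,115],"angular":[0,0,0]},{"grip":0.2,"xyz":[-17,85,135],"angular":[0,0,0]},{"grip":0.2,"xyz":[-17,85,135],"angular":[0,0,0]},{"grip":0.2,"xyz":[-17,85,135],"angular":[0,0,0]}])

```text
time_s: 19.1
tcp_pos: [0.5182, -0.076, 0.0457]
ee_rot: [[0.993, 0.116, 0.0], [0.116, -0.993, -0.0], [0.0, 0.0, -1.0]]
wrist_force: [-0.7, -0.3, -0.3]
gripper_width: 0.384
gripper_force: 30.0
```

Need z≈29.5, so 16 mm down.

Request:
move_arm(series=[{"grip":0.2,"xyz":[0,0,5],"angular":[0,0,0]},{"grip":0.2,"xyz":[0,0,10],"angular":[0,0,0]},{"grip":0.2,"xyz":[0,0,14],"angular":[0,0,0]},{"grip":0.2,"xyz":[0,0,16],"angular":[0,0,0]},{"grip":0.2,"xyz":[0,0,16],"angular":[0,0,0]},{"grip":0.2,"xyz":[0,0,16],"angular":[0,0,0]}])

```text
time_s: 19.7
tcp_pos: [0.5175, -0.0766, 0.0294]
ee_rot: [[0.993, 0.115, 0.0], [0.115, -0.993, 0.0], [0.0, 0.0, -1.0]]
wrist_force: [0.0, 0.1, -1.6]
gripper_width: 0.386
gripper_force: 30.0
```

Request:
move_arm(series=[{"grip":0.45,"xyz":[0,0,0],"angular":[0,0,0]},{"grip":0.65,"xyz":[0,0,0],"angular":[0,0,0]},{"grip":0.65,"xyz":[0,0,0],"angular":[0,0,0]},{"grip":0.65,"xyz":[0,0,0],"angular":[0,0,0]},{"grip":0.65,"xyz":[0,0,-25],"angular":[0,0,0]},{"grip":0.65,"xyz":[0,0,-70],"angular":[0,0,0]},{"grip":0.8,"xyz":[0,0,-120],"angular":[0,0,0]},{"grip":0.8,"xyz":[0,0,-150],"angular":[0,0,0]},{"grip":0.8,"xyz":[0,0,-150],"angular":[0,0,0]},{"grip":0.8,"xyz":[0,0,-150],"angular":[0,0,0]}])

```text
time_s: 20.7
tcp_pos: [0.5174, -0.0764, 0.1799]
ee_rot: [[0.993, 0.115, 0.001], [0.115, -0.993, 0.001], [0.002, -0.001, -1.0]]
wrist_force: [-1.2, -0.7, -0.9]
gripper_width: 0.791
gripper_force: 0.0
```

```bash
python3 - <<'E'
from h import *;from station import r
s,c=wcap(r);cv2.imwrite('pics/w9.png',c['img'][:,:,::-1]);print(s['time_s'],s['tcp_pos'],s['joints'][5])
go(s,(495,-249,180,-6.2))
E
```

```text
20.7 [ 0.51736392 -0.07639378  0.17991339] 87.22762405113266
(495, -249, 180, -6.2) xyz [-42, 169, 0] ang [-0.001, -0.001, 0.223]
```

View pics/w9.png

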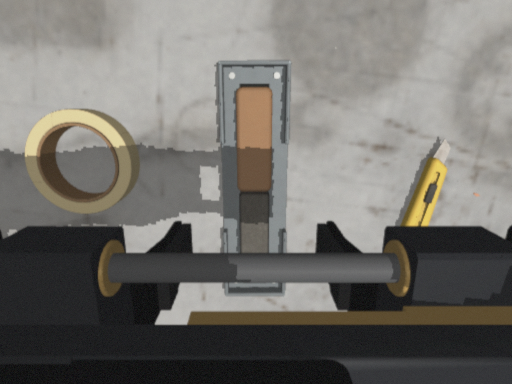

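The brush lies lengthwise inside the long tray (columns 237-272, within walls at 220-290). Next is the knife.

Request:
move_arm(series=[{"grip":0.8,"xyz":[-10,45,0],"angular":[0,0,0.1]},{"grip":0.8,"xyz":[-21,90,0],"angular":[0,0,0.223]},{"grip":0.8,"xyz":[-32,135,0],"angular":[0,0,0.223]},{"grip":0.8,"xyz":[-42,169,0],"angular":[0,0,0.223]},{"grip":0.8,"xyz":[-42,169,0],"angular":[0,0,0.223]},{"grip":0.8,"xyz":[-42,169,50],"angular":[0,0,0.223]},{"grip":0.8,"xyz":[-42,169,90],"angular":[0,0,0.223]},{"grip":0.8,"xyz":[-42,169,115],"angular":[0,0,0.223]},{"grip":0.8,"xyz":[-42,169,115],"angular":[0,0,0.223]},{"grip":0.8,"xyz":[-42,169,115],"angular":[0,0,0.223]}])

```text
time_s: 21.75
tcp_pos: [0.4951, -0.2489, 0.0637]
ee_rot: [[0.994, -0.107, -0.002], [-0.107, -0.994, 0.0], [-0.002, 0.0, -1.0]]
wrist_force: [0.1, -0.7, 1.2]
gripper_width: 0.799
gripper_force: 0.0
```

```bash
python3 - <<'E'
from h import *;from station import r
s,c=wcap(r);print(s['time_s'],s['tcp_pos'])
H,S,V=cv2.split(cv2.cvtColor(c['img'],cv2.COLOR_RGB2HSV))
m=(S>130)&(V>90)&(H>18)&(H<35);m[228:]=0;cv2.imwrite('pics/w10.png',c['img'][:,:,::-1])
for row in (140,170,200,220):
    x=np.where(m[row])[0]
    if len(x): print(row,x.min(),x.max(),ray(c,[(x.min()+x.max())/2,row],.012)*1000)
go(s,(495,-249,27,-6.2))
E
```

```text
21.75 [ 0.49507853 -0.24893057  0.06372153]
140 239 269 [[ 546.65467266 -253.52779072   12.        ]]
170 238 270 [[ 528.67390554 -251.56456254   12.        ]]
200 238 271 [[ 509.70231933 -249.80658622   12.        ]]
220 237 271 [[ 496.54119592 -248.056156     12.        ]]
(495, -249, 27, -6.2) xyz [0, 0, 37] ang [0.0, 0.002, 0.001]
```

Centred. Going down and gripping.

Request:
move_arm(series=[{"grip":0.8,"xyz":[0,0,15],"angular":[0,0,0]},{"grip":0.8,"xyz":[0,0,28],"angular":[0,0,0]},{"grip":0.8,"xyz":[0,0,35],"angular":[0,0,0]},{"grip":0.8,"xyz":[0,0,37],"angular":[0,0,0]},{"grip":0.4,"xyz":[0,0,37],"angular":[0,0,0]},{"grip":0.05,"xyz":[0,0,37],"angular":[0,0,0]},{"grip":0.05,"xyz":[0,0,37],"angular":[0,0,0]},{"grip":0.05,"xyz":[0,0,37],"angular":[0,0,0]},{"grip":0.05,"xyz":[0,0,37],"angular":[0,0,0]},{"grip":0.05,"xyz":[0,0,37],"angular":[0,0,0]}])

```text
time_s: 22.8
tcp_pos: [0.4952, -0.2493, 0.0275]
ee_rot: [[0.994, -0.108, 0.0], [-0.108, -0.994, -0.0], [0.0, 0.0, -1.0]]
wrist_force: [0.7, -0.1, 0.1]
gripper_width: 0.341
gripper_force: 0.0
```

Request:
move_arm(series=[{"grip":0.05,"xyz":[0,0,0],"angular":[0,0,0]},{"grip":0.05,"xyz":[0,0,0],"angular":[0,0,0]},{"grip":0.05,"xyz":[0,0,0],"angular":[0,0,0]},{"grip":0.05,"xyz":[0,0,0],"angular":[0,0,0]}])

```text
time_s: 23.2
tcp_pos: [0.4952, -0.2493, 0.0274]
ee_rot: [[0.994, -0.108, 0.0], [-0.108, -0.994, -0.0], [0.0, 0.0, -1.0]]
wrist_force: [-0.7, 0.1, 1.7]
gripper_width: 0.257
gripper_force: 30.0
```

Request:
move_arm(series=[{"grip":0.05,"xyz":[0,0,-25],"angular":[0,0,0]},{"grip":0.05,"xyz":[0,0,-65],"angular":[0,0,0]},{"grip":0.05,"xyz":[0,0,-110],"angular":[0,0,0]},{"grip":0.05,"xyz":[-2,-30,-145],"angular":[0,0,0]},{"grip":0.05,"xyz":[-4,-75,-152],"angular":[0,0,0]},{"grip":0.05,"xyz":[-7,-120,-152],"angular":[0,0,0]},{"grip":0.05,"xyz":[-10,-165,-152],"angular":[0,0,0]},{"grip":0.05,"xyz":[-12,-210,-152],"angular":[0,0,0]},{"grip":0.05,"xyz":[-14,-255,-152],"angular":[0,0,0]},{"grip":0.05,"xyz":[-16,-290,-152],"angular":[0,0,0]}])

```text
time_s: 24.2
tcp_pos: [0.5102, 0.0431, 0.1794]
ee_rot: [[0.994, -0.106, 0.0], [-0.106, -0.994, 0.0], [0.0, -0.0, -1.0]]
wrist_force: [0.8, -0.7, 0.1]
gripper_width: 0.259
gripper_force: 30.0
```

Request:
move_arm(series=[{"grip":0.05,"xyz":[-2,-40,0],"angular":[0,0,0]},{"grip":0.05,"xyz":[-4,-85,0],"angular":[0,0,0]},{"grip":0.05,"xyz":[-7,-130,0],"angular":[0,0,0]},{"grip":0.05,"xyz":[-10,-175,0],"angular":[0,0,0]},{"grip":0.05,"xyz":[-12,-220,0],"angular":[0,0,0]},{"grip":0.05,"xyz":[-14,-265,0],"angular":[0,0,0]},{"grip":0.05,"xyz":[-16,-290,0],"angular":[0,0,0]},{"grip":0.05,"xyz":[-16,-290,0],"angular":[0,0,0]},{"grip":0.05,"xyz":[-16,-290,0],"angular":[0,0,0]},{"grip":0.05,"xyz":[-16,-290,0],"angular":[0,0,0]}])

```text
time_s: 25.2
tcp_pos: [0.5255, 0.3298, 0.1791]
ee_rot: [[0.994, -0.108, -0.001], [-0.108, -0.994, -0.001], [-0.001, 0.001, -1.0]]
wrist_force: [-1.1, 0.2, -0.4]
gripper_width: 0.259
gripper_force: 30.0
```

```bash
python3 - <<'E'
from h import *;from station import r
s,c=wcap(r);cv2.imwrite('pics/w11.png',c['img'][:,:,::-1]);print(s['time_s'],s['tcp_pos'],s['gripper_width'],s['joints'])
E
```

```text
25.2 [0.52550593 0.32976651 0.17909471] 0.25907760647327566 [ 4.70310795e+01  2.46856341e+01 -5.69054772e+00 -1.04467519e-02
 -5.96895864e+01  3.67495295e+01]
```

View pics/w11.png

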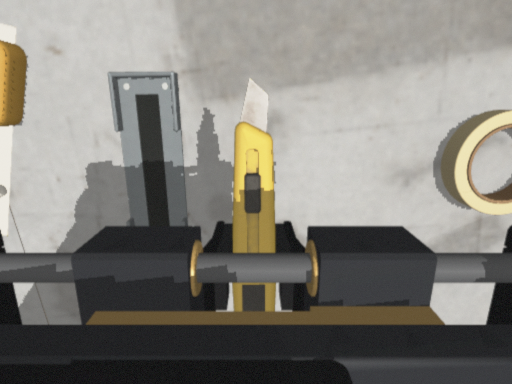

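The knife is held straight, blade tip at (252,80). The short tray's far wall top is at row 73 (columns 109-178), and its mat starts at (147,95).

```bash
python3 - <<'E'
from h import *;from station import r
s,c=wcap(r);V=c['img'].max(2);pts=[]
for row in range(102,220,4):
    x=np.where(V[row,130:178]<70)[0]+130
    if len(x)>10: pts.append([(x.min()+x.max())/2,row,len(x)])
pts=np.array(pts,float);print(pts[:,2]);W=ray(c,pts[:,:2],.003)*1000
a,b=np.polyfit(W[:,0],W[:,1],1);th=np.arctan(a);print('heading',np.degrees(th),np.std(W[:,1]-a*W[:,0]-b))
e=ray(c,[[144.,73.]],.015)*1000;print(e);x=e[0,0]-98*np.cos(th);print('centre',x,a*x+b,'y@538',a*538+b)
print('tip',ray(c,[252.,80.],.160)*1000, s['tcp_pos'])
go(s,(x,a*x+b,180,np.degrees(th)),(x,a*x+b,45,np.degrees(th)))
E
```

```text
[21. 22. 21. 22. 21. 21. 21. 21. 21. 21. 21. 20. 21. 21. 20. 21. 22. 22.
 21. 22. 21. 21. 22. 21. 21. 21. 21. 21. 21. 21.]
heading -5.898334891204229 0.2131408105732495
[[635.23768222 417.34313824  15.        ]]
centre 537.7565134278027 430.8664006374565 y@538 430.8412458995583
tip [[608.60375491 322.37915962 160.        ]] [0.52569511 0.32959625 0.17932961]
(np.float64(537.7565134278027), np.float64(430.8664006374565), 180, np.float64(-5.898334891204229)) xyz [1, -102, -1] ang [0.0, 0.0, -0.006]
(np.float64(537.7565134278027), np.float64(430.8664006374565), 45, np.float64(-5.898334891204229)) xyz [1, -102, 134] ang [0.0, 0.0, -0.006]
```

Request:
move_arm(series=[{"grip":0.05,"xyz":[0,-45,0],"angular":[0,0,0]},{"grip":0.05,"xyz":[1,-85,0],"angular":[0,0,0]},{"grip":0.05,"xyz":[1,-102,0],"angular":[0,0,0]},{"grip":0.05,"xyz":[1,-102,0],"angular":[0,0,0]},{"grip":0.05,"xyz":[1,-102,40],"angular":[0,0,0]},{"grip":0.05,"xyz":[1,-102,80],"angular":[0,0,0]},{"grip":0.05,"xyz":[1,-102,115],"angular":[0,0,0]},{"grip":0.05,"xyz":[1,-102,134],"angular":[0,0,0]},{"grip":0.05,"xyz":[1,-102,134],"angular":[0,0,0]},{"grip":0.05,"xyz":[1,-102,134],"angular":[0,0,0]}])

```text
time_s: 26.3
tcp_pos: [0.5385, 0.4313, 0.0462]
ee_rot: [[0.994, -0.108, 0.001], [-0.108, -0.994, 0.0], [0.001, -0.0, -1.0]]
wrist_force: [0.0, 0.9, 1.1]
gripper_width: 0.257
gripper_force: 30.0
```

Target z≈30.5, so 15 mm down.

Request:
move_arm(series=[{"grip":0.05,"xyz":[0,0,5],"angular":[0,0,0]},{"grip":0.05,"xyz":[0,0,10],"angular":[0,0,0]},{"grip":0.05,"xyz":[0,0,14],"angular":[0,0,0]},{"grip":0.05,"xyz":[0,0,15],"angular":[0,0,0]},{"grip":0.05,"xyz":[0,0,15],"angular":[0,0,0]},{"grip":0.05,"xyz":[0,0,15],"angular":[0,0,0]}])

```text
time_s: 26.9
tcp_pos: [0.5378, 0.4323, 0.0305]
ee_rot: [[0.994, -0.107, 0.0], [-0.107, -0.994, 0.0], [0.0, -0.0, -1.0]]
wrist_force: [0.3, -1.0, -0.3]
gripper_width: 0.258
gripper_force: 30.0
```

Request:
move_arm(series=[{"grip":0.4,"xyz":[0,0,0],"angular":[0,0,0]},{"grip":0.55,"xyz":[0,0,0],"angular":[0,0,0]},{"grip":0.55,"xyz":[0,0,0],"angular":[0,0,0]},{"grip":0.55,"xyz":[0,0,0],"angular":[0,0,0]},{"grip":0.55,"xyz":[0,0,-25],"angular":[0,0,0]},{"grip":0.55,"xyz":[0,0,-70],"angular":[0,0,0]},{"grip":0.8,"xyz":[0,0,-120],"angular":[0,0,0]},{"grip":0.8,"xyz":[0,0,-160],"angular":[0,0,0]},{"grip":0.8,"xyz":[0,0,-160],"angular":[0,0,0]},{"grip":0.8,"xyz":[0,0,-160],"angular":[0,0,0]}])

```text
time_s: 27.9
tcp_pos: [0.5378, 0.4324, 0.1918]
ee_rot: [[0.994, -0.108, 0.001], [-0.108, -0.994, 0.003], [0.001, -0.003, -1.0]]
wrist_force: [0.7, 0.9, -0.1]
gripper_width: 0.776
gripper_force: 0.0
```

```bash
python3 - <<'E'
from h import *;from station import r
s,c=wcap(r);t=r.capture('scene');print(s['time_s'])
cv2.imwrite('pics/fin.png',np.vstack([cv2.resize(c['img'][:260,:,::-1],(600,300)),cv2.resize(t['img'][150:300,130:430,::-1],(600,300))]))
E
```

```text
27.9
```

View pics/fin.png

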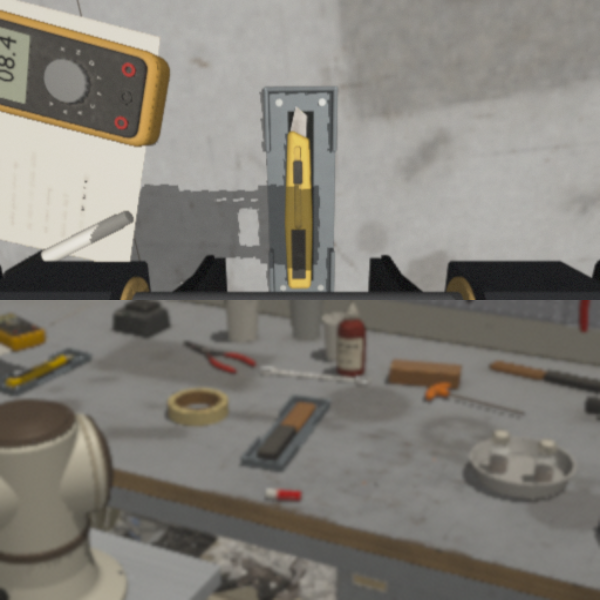

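The knife lies inside the short tray at (300,200), the brush is in the long tray at (287,432), and both jars stand in the round tray at (502,450) and (545,460).

```bash
python3 -c "
from station import r;print(r.finish_job())"
```

```text
the job is handed in; nothing more can be done
None
```

Job handed in at about 28 s: both jars stand upright in the round tray, the brush lies flat in the long tray and the knife flat in the short one, and I didn't touch the tape or the back brush.

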